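# Flip the pipette-tip boxes shut

## Task

Close up the two open pipette-tip boxes so that the tips stay clean: push each lid over from behind with the fingertips so that it flips shut, and press down on its front edge until the catch snaps and the lid sits fully closed. Do not touch the clean tips, leave both boxes standing where they are without lifting, tipping or shoving them along, and leave the other things on the bench undisturbed.

Things in the scene. Friction and masses are not known exactly. Their poses are not given: they have to be found in the camera images.
- tall_box: the tall pipette-tip box, a loose box standing on the bench: base 86 mm deep (its x), 124 mm wide (its y), 74 mm high; with the lid shut 102 mm high. Origin: centre of its underside, on the bench. Its -x side is the front (catch side, faces the robot at yaw 0), its +x side the back, where the lid is hinged; z up. Weighs 0.2 to 0.5 kg and slides on the bench if pushed with more than about 1.5 N.
- tall_box_hinge (a point): middle of the lid's hinge line, on the base's back top edge (43 mm behind the origin, 74 mm up); the hinge runs along the box's y.
- tall_box_lid (a joint): opening angle of the tall box's lid, rad: 0 shut, 1.57 upright on the back edge, 2.1 the stop, leaning back. The hinge is stiff (0.014 N m) and keeps the lid about where it is left until well over; then it sinks comes to rest ajar at about 0.08, the catch on its bead. A press of about 4 to 8 N down on the top near the front edge then snaps the catch: it reads under 0.02.
- tall_box_lid_front (a point): middle of the tall lid's outer front edge: on its outer (top) face, at the edge farthest from the hinge, 86 mm from the hinge line; shut, it is 102 mm above the bench. x: the lid's own, towards the hinge; z: outward normal of the outer face. The lid is a frosted plastic tray 86 x 124 x 28 mm high, walls 2.5 mm, 35 g.
- tall_box_tips: the rack of clean tips in the tall box: a blue deck with rows of white collars, 71 x 107 mm, tops 7 mm above the base's top edge. Origin: centre of the deck's underside, 4 mm below the base's top edge.
- low_box: the low pipette-tip box, a loose box standing on the bench: base 82 mm deep (its x), 118 mm wide (its y), 46 mm high; with the lid shut 70 mm high. Origin: centre of its underside, on the bench. Its -x side is the front (catch side, faces the robot at yaw 0), its +x side the back, where the lid is hinged; z up. Weighs 0.2 to 0.5 kg and slides on the bench if pushed with more than about 1.5 N.
- low_box_hinge (a point): middle of the lid's hinge line, on the base's back top edge (41 mm behind the origin, 46 mm up); the hinge runs along the box's y.
- low_box_lid (a joint): opening angle of the low box's lid, rad: 0 shut, 1.57 upright on the back edge, 2.1 the stop, leaning back. The hinge is stiff (0.014 N m) and keeps the lid about where it is left until well over; then it sinks comes to rest ajar at about 0.08, the catch on its bead. A press of about 4 to 8 N down on the top near the front edge then snaps the catch: it reads under 0.02.
- low_box_lid_front (a point): middle of the low lid's outer front edge: on its outer (top) face, at the edge farthest from the hinge, 82 mm from the hinge line; shut, it is 70 mm above the bench. x: the lid's own, towards the hinge; z: outward normal of the outer face. The lid is a frosted plastic tray 82 x 118 x 24 mm high, walls 2.5 mm, 35 g.
- low_box_tips: the rack of clean tips in the low box: a blue deck with rows of white collars, 71 x 107 mm, tops 7 mm above the base's top edge. Origin: centre of the deck's underside, 4 mm below the base's top edge.
- beaker: clear beaker, 68 mm across, 95 mm high, standing beyond the boxes; origin at the centre of its underside
- jar: brown glass jar with screw cap, 66 mm across, 105 mm high, standing to the left; origin at the centre of its underside
- pot: white sample pot with screw cap, 52 mm across, 62 mm high, to the right, farther off than the flask; origin at the centre of its underside
- flask: reagent bottle with cap, 60 mm across, 130 mm high, standing to the right; origin at the centre of its underside
Things that resemble listed ones, but are neither listed nor needed, are in the scene too. What is shaped like the low_box but turquoise or yellow is not meant.

How it is judged:
By the outcome, as a careful person would: the job done as asked, in the order asked, and still so for the second after the job is handed in, with the robot touching nothing.
It also fails if it takes over 42 s, if anything falls off the work surface, if the arm or the gripper's body presses on something with over 40 N, if the wrist force passes 120 N, or if a joint passes its speed limit or range.

## Robot

A 6-joint arm with a two-finger parallel gripper is mounted at the origin on the work surface. World frame = base frame: x ahead of the robot, y to its left, z up, the work surface at z = 0. Lengths are in m, angles in rad, forces in N, time in s.
With the tool pointing down it reaches from about 0.375 to 0.975 m from the base axis. Payload 3.8 kg.
Tool frame: the origin (TCP) lies midway between the tips of the shut fingers; the grasp point (between the pads) lies 19 mm behind it; x points along the fingers, z is the direction in which the jaws open and shut, and the axes are right-handed (so a half turn about x gives the same grasp; the last joint's range is limited). The gripper opens to 85 mm and grips with 20 to 120 N. Pads are 22 mm wide; open, the fingers measure 114 mm over their backs; the gripper's body (76 mm by 85 mm) begins 54 mm behind the grasp point. The pads swing forward as they close: fully open they stand 13 mm farther back than shut.
Start: joints at [-1.297, 0.264, 1.604, -0, 1.274, -0.037], TCP at [0.206, -0.643, 0.231] pointing down, gripper open.
Joint ranges: [-2.63, 2.63], [-0.94, 2.18], [0.31, 2.57], [-1.31, 4.45], [0, 2.66], [-2.55, 2.55]. Speed limits (rad/s): [2.57, 2.57, 3.14, 3.14, 3.14, 3.14].

## Interface

Orientations are given as a rotation vector (axis times angle).
In Python, from workcell import * gives the robot as it stands. The module is installed in compiled form; this text tells all that it offers.
- The arm moves only by the tool carry_out, never from a script. Its arguments are lists of equal length, an entry for each row: "offset": the shift along the tool's x, y, z in cm, a list of three; "delta_rot": the turn, a rotation vector about the tool's x, y, z in degrees, a list of three. A call has exactly 5 rows; each row shifts and turns the commanded pose from where the row before left it, along the tool's axes as they then stand; what a row does not reach is not made up. A row lasts 1/12 s, in which the tool goes at most 41.7 mm and 7.16 degrees, less where a joint would pass 70% of its speed; a pose out of reach is approached as far as the arm can. A call is refused whole if a number of a shift passes 4.17 or a number of a turn 7.16, either way. A call with a gripper value outside its range is refused whole. "fingers" is the opening, from -1 (shut) to 1 (fully open), set as the call begins (left out, the last holds). The fingers move at their own pace and stop on an object; "newtons" is the grip in N (left out, the last holds). Time passes only in rows, so rows that do not move let the fingers close, or fill a call up. It gives the time, the measured TCP pose, the force and the opening at its end, in the units of the state.
- read_state(): the state, without advancing time (a new reading comes with each control period).
- read_camera(name): name is "scene" or "top" or "wrist"; returns (picture, depth): 400x640x3 uint8, red, green, blue; 400x640 float32, m along the optical axis (not along the pixel's ray), 0 where there is no reading.
- get_calibration(name): a dict with "fx", "fy", "cx", "cy" (pixels), "distortion" ([k1, k2, p1, p2, k3] as OpenCV has them; the pictures are not rectified), "R" (3x3) and "t" (3): a world point X has camera coordinates R X + t; the wrist camera has in their place "mount" (4x4, takes a point from camera to tool coordinates, whose origin is the TCP and whose axes are the tool frame's). Camera axes: x right, y down, z forward; pixel columns grow to the right and rows downward; lengths in m; the calibration is good to about 2 mm. A picture is of the moment at which its call begins: read the wrist's pose just before it. get_calibration takes no time and is no camera call.
- finish_job(): hands the job in, once; it reports no verdict.
The state is a dict: "time": time; "q": joint angles; "joint_vel": joint speeds; "joint_torque": joint torques, N m; "tool_pos": TCP position; "tcp_rot": TCP orientation; "wrist_force": force on the tool from outside, world axes, zero at the start; "torque": the same for the moment, N m; "width": opening from 0.0 (shut) to 1.0 (fully open).
Only numpy, scipy, OpenCV 4.12 (cv2) and the standard library are available. Lean on these libraries where they do the work, as an engineer would, in place of code of your own. Each camera call takes 0.05 s, during which the arm holds its last target. There are 200 camera calls.

## Working session

There is one attempt and no reset: what is moved stays moved. The work goes in short steps, Python scripts to look and compute and a tool call to move; the robot and the scene stay as the last step left them, time stands still between calls to the robot, and variables do not carry over. Pictures are saved under pics/ and viewed, about 8 in all and at most 12, crops included, and the job is handed in when it is done.

Besides the shell and the picture viewer there is one more tool, called after ">>>" as name(argument=value, ...), one argument or row to a line, values as JSON. carry_out: Moves the arm, as the interface text tells. Its arguments: {"type":"object","properties":{"offset":{"type":"array"},"delta_rot":{"type":"array"},"fingers":{"type":"number"},"newtons":{"type":"number"}},"required":["offset","delta_rot"]}

```bash
mkdir -p pics && cat > h.py <<'E'
from workcell import *
import numpy as np, cv2
from scipy.spatial.transform import Rotation as Ro
def K(c): return np.array([[c["fx"],0,c["cx"]],[0,c["fy"],c["cy"]],[0,0,1.]])
def world(c,uv,d):
    uv=np.array(uv,float).reshape(-1,1,2)
    n=cv2.undistortPoints(uv,K(c),np.array(c["distortion"])).reshape(-1,2)
    X=np.c_[n,np.ones(len(n))]*np.array(d).reshape(-1,1)
    return (X-np.array(c["t"]))@np.array(c["R"])
def pix(c,P):
    return cv2.projectPoints(np.array(P,float).reshape(-1,1,3),cv2.Rodrigues(np.array(c["R"]))[0],np.array(c["t"],float),K(c),np.array(c["distortion"]))[0].reshape(-1,2)
E
python3 - <<'E'
from h import *
s=read_state();print(s)
for n in("scene","top"):
    p,d=read_camera(n);cv2.imwrite(f"pics/{n}0.png",cv2.resize(p[:,:,::-1],(800,500)));np.save(f"{n}0.npy",d);np.save(f"{n}0p.npy",p)
    c=get_calibration(n);print(n,c["fx"],-np.array(c["R"]).T@np.array(c["t"]),np.array(c["R"])[2], (d==0).mean())
E
```

```text
{'time': 0.0, 'q': array([-1.29693623e+00,  2.64752368e-01,  1.60539143e+00,  9.44264724e-06,
        1.27367779e+00, -3.68931047e-02]), 'joint_vel': array([ 5.10575891e-05, -2.38576148e-04,  1.63713149e-04, -1.62091164e-04,
        5.92107785e-04, -3.64420113e-04]), 'joint_torque': array([ 1.16472809e-03, -5.15101719e+01, -3.67315543e+01, -1.06414195e-04,
        1.28106301e-02, -7.35313591e-06]), 'tool_pos': array([ 0.20620624, -0.64196282,  0.22995313]), 'tcp_rot': array([ 0.97870418,  1.34212531, -0.97640477]), 'wrist_force': array([ 0.4387882 ,  0.72986097, -0.32682319]), 'torque': array([ 0.00488467, -0.02287492,  0.01198486]), 'width': 0.996635249127552}
scene 367.9746801188788 [ 1.39012636 -0.27540541  0.5996063 ] [-0.81919805  0.25631827 -0.51304531] 0.004203125
top 403.9392716573482 [ 0.33516187 -0.01093044  1.27356333] [ 0.21057573 -0.01635824 -0.97744067] 0.00387109375
```

View pics/scene0.png

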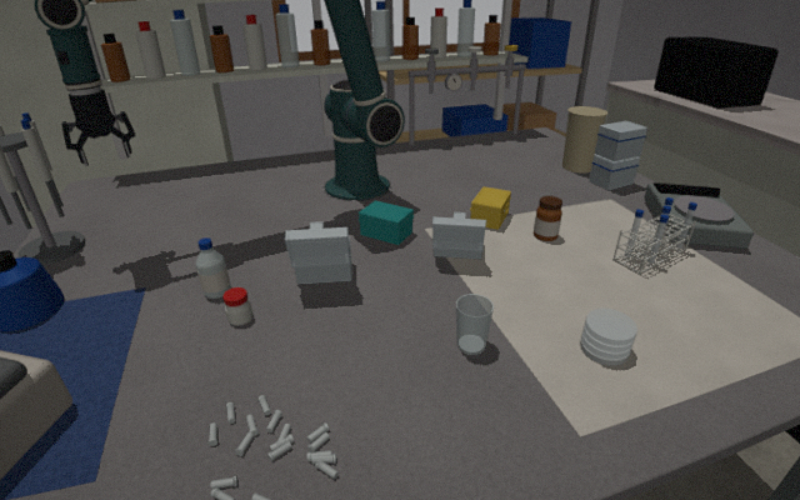

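View pics/top0.png

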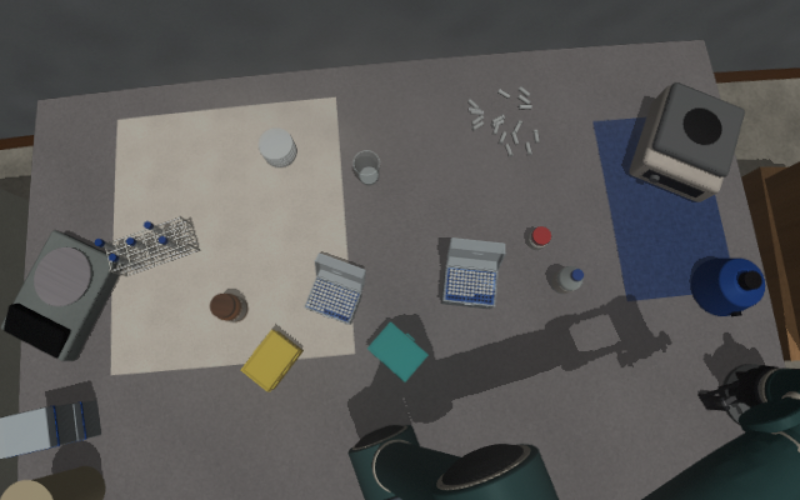

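The top view shows two open boxes with tip racks, at (472,285) and (335,290). The shut turquoise (398,350) and yellow (272,360) boxes are lookalikes and not meant. Scene view: the open boxes are at (320,255) and (458,238), with lids leaning back towards the camera. I'll confirm with an enlarged crop and depth.

```bash
python3 - <<'E'
from h import *
p=np.load("top0p.npy");
cv2.imwrite("pics/topc.png",cv2.resize(p[185:275,235:415][:,:,::-1],(800,400),interpolation=cv2.INTER_CUBIC))
c=get_calibration("top");d=np.load("top0.npy")
v,u=np.mgrid[0:400,0:640]
W=world(c,np.c_[u.ravel(),v.ravel()],d.ravel()).reshape(400,640,3)
np.save("W.npy",W)
print(W[150,300],W[330,230])
for (a,b,e,f) in((352,405,188,248),(243,294,200,260)):
    P=W[e:f,a:b].reshape(-1,3);
    print("box");h=np.histogram(P[:,2],bins=np.arange(-.01,.2,.01));print(h[0])
    for r in range(e,f,5): print(r,[tuple((W[r,k]*1000).astype(int)) for k in range(a,b,12)])
c=get_calibration("scene");d=np.load("scene0.npy")
W=world(c,np.c_[u.ravel(),v.ravel()],d.ravel()).reshape(400,640,3);np.save("Ws.npy",W)
for r in range(176,230,5): print(r,[tuple((W[r,k]*1000).astype(int)) for k in (235,256,275,350,367,383)])
E
```

```text
[0.77243981 0.02185671 0.00206072] [2.22685867e-01 2.83641743e-01 2.19873802e-04]
box
[ 545  356   15   22   21   15   21  302 1057  284   54   30   10   10
    8  139  241   39    0    0]
188 [(np.int64(628), np.int64(-135), np.int64(-3)), (np.int64(624), np.int64(-173), np.int64(0)), (np.int64(619), np.int64(-212), np.int64(1)), (np.int64(616), np.int64(-250), np.int64(0)), (np.int64(613), np.int64(-290), np.int64(-2))]
193 [(np.int64(610), np.int64(-132), np.int64(3)), (np.int64(574), np.int64(-152), np.int64(152)), (np.int64(572), np.int64(-186), np.int64(149)), (np.int64(569), np.int64(-221), np.int64(146)), (np.int64(596), np.int64(-288), np.int64(-3))]
198 [(np.int64(594), np.int64(-130), np.int64(2)), (np.int64(561), np.int64(-150), np.int64(149)), (np.int64(556), np.int64(-184), np.int64(153)), (np.int64(554), np.int64(-219), np.int64(147)), (np.int64(551), np.int64(-253), np.int64(149))]
203 [(np.int64(578), np.int64(-129), np.int64(0)), (np.int64(560), np.int64(-158), np.int64(77)), (np.int64(554), np.int64(-192), np.int64(87)), (np.int64(549), np.int64(-227), np.int64(95)
[... 7264 characters left out ...]
4(31)), (np.int64(553), np.int64(69), np.int64(0)), (np.int64(571), np.int64(115), np.int64(2)), (np.int64(585), np.int64(161), np.int64(1))]
221 [(np.int64(472), np.int64(-256), np.int64(0)), (np.int64(518), np.int64(-200), np.int64(17)), (np.int64(529), np.int64(-148), np.int64(14)), (np.int64(576), np.int64(60), np.int64(0)), (np.int64(592), np.int64(106), np.int64(0)), (np.int64(607), np.int64(150), np.int64(0))]
226 [(np.int64(494), np.int64(-258), np.int64(-2)), (np.int64(513), np.int64(-201), np.int64(-2)), (np.int64(533), np.int64(-150), np.int64(0)), (np.int64(598), np.int64(52), np.int64(-1)), (np.int64(612), np.int64(98), np.int64(-2)), (np.int64(629), np.int64(140), np.int64(0))]
```

View pics/topc.png

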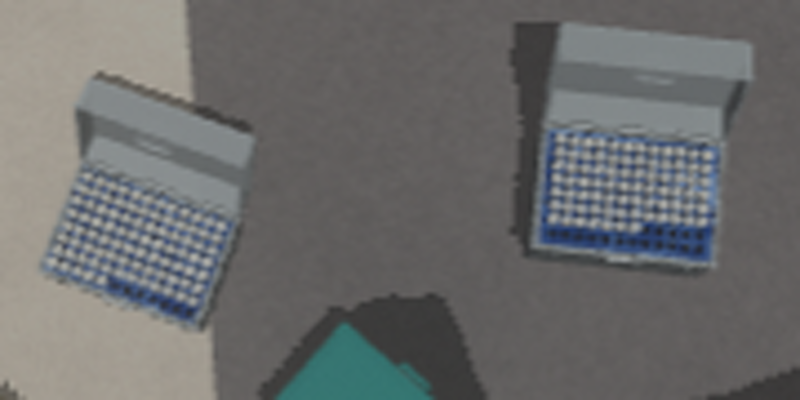

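Confirmed: right box (crop 630,190) has its rim at about 74 mm, so it's tall_box. Left box (crop 145,250) has its rim at about 46 mm, so it's low_box. Both are greyish-white with open lids, unlike the turquoise and yellow ones. Next I'll fit the poses.

```bash
cat > fit.py <<'E'
from h import *
from scipy.optimize import least_squares
def model(p,hb,D,Wd,hl):
    # p: x,y,yaw,theta ; returns residual fn of world points: distance to nearest model plane patch
    x,y,yw,th=p
    R=np.array([[np.cos(yw),-np.sin(yw)],[np.sin(yw),np.cos(yw)]])
    def f(P):
        L=(P[:,:2]-[x,y])@R; z=P[:,2]
        def box(a,b,c,A,B,C):
            q=np.stack([abs(a)-A,abs(b)-B,abs(c)-C],1)
            return np.linalg.norm(np.maximum(q,0),axis=1)+np.minimum(q.max(1),0)
        base=abs(box(L[:,0],L[:,1],z-hb/2,D/2,Wd/2,hb/2))
        dx,dz=L[:,0]-D/2,z-hb
        al=-np.cos(th)*dx+np.sin(th)*dz; nn=np.sin(th)*dx+np.cos(th)*dz
        lid=abs(box(al-D/2,L[:,1],nn-hl/2,D/2,Wd/2,hl/2))
        floorin=np.maximum(abs(nn-hl+.0025),np.maximum(abs(al-D/2)-D/2,abs(L[:,1])-Wd/2))
        return np.minimum(np.minimum(base,lid),floorin)
    return f
def fit(Ps,hb,D,Wd,hl,g):
    r=lambda p: model(p,hb,D,Wd,hl)(Ps)
    s=least_squares(r,g,loss="soft_l1",f_scale=.003,x_scale=[.01,.01,.05,.05])
    return s.x,np.median(abs(r(s.x)))
B={"tall":(.074,.086,.124,.028),"low":(.046,.082,.118,.024)}
def cloud(W,c,rad=.11):
    P=W.reshape(-1,3); return P[(np.linalg.norm(P[:,:2]-c,axis=1)<rad)&(P[:,2]>.012)&(P[:,2]<.19)]
E
python3 - <<'E'
from fit import *
Wt,Ws=np.load("W.npy"),np.load("Ws.npy")
for n,g in(("tall",(.50,-.19,-.1,1.9)),("low",(.50,.13,-.3,1.9))):
    c=np.array(g[:2])+[.02,0]
    a,b=cloud(Wt,c),cloud(Ws,c)
    for nm,P in(("top",a),("scene",b),("both",np.r_[a,b])):
        p,m=fit(P,*B[n],g); print(n,nm,len(P),p.round(4),"deg",np.degrees(p[2:]).round(1),m.round(4))
    yw=p[2];D=B[n][1];print(" hinge",p[:2]+D/2*np.array([np.cos(yw),np.sin(yw)]))
# neighbours: clusters
P=Wt.reshape(-1,3);P=P[(P[:,2]>.03)&(P[:,2]<.2)&(P[:,0]>.3)&(P[:,0]<.95)&(abs(P[:,1])<.5)]
im=np.zeros((66,100),np.uint8);im[((P[:,0]-.3)*100).astype(int),((P[:,1]+.5)*100).astype(int)]=1
n,l,st,ce=cv2.connectedComponentsWithStats(im)
for i in range(1,n):
    if st[i,4]>8: print("blob x",.3+ce[i,1]/100,"y",-.5+ce[i,0]/100,"size",st[i,3],st[i,2])
print(Ro.from_rotvec(read_state()["tcp_rot"]).as_matrix().round(3))
E
```

```text
tall top 2265 [ 0.481  -0.1847 -0.2009  1.8402] deg [-11.5 105.4] 0.002
tall scene 2011 [ 0.4801 -0.1852 -0.2037  1.8984] deg [-11.7 108.8] 0.0007
tall both 4276 [ 0.4805 -0.1849 -0.2032  1.8849] deg [-11.6 108. ] 0.0012
 hinge [ 0.52258986 -0.19355374]
low top 1849 [ 0.4828  0.1477 -0.4441  1.8238] deg [-25.4 104.5] 0.0023
low scene 1236 [ 0.5119  0.1342 -0.4605  1.3327] deg [-26.4  76.4] 0.0037
low both 3085 [ 0.4823  0.1482 -0.4463  1.8643] deg [-25.6 106.8] 0.0013
 hinge [0.51928683 0.13045557]
blob x 0.345 y -0.001574074074074061 size 12 15
blob x 0.35036036036036033 y 0.29891891891891886 size 13 15
blob x 0.49764044943820224 y 0.13292134831460667 size 18 17
blob x 0.5008673469387755 y -0.19602040816326533 size 17 16
blob x 0.46714285714285714 y -0.42714285714285716 size 7 7
blob x 0.4807142857142857 y 0.39190476190476187 size 7 7
blob x 0.5832142857142857 y -0.38321428571428573 size 6 6
blob x 0.8035483870967741 y 0.030967741935483795 size 8 7
blob x 0.8935443037974684 y 0.2646835443037975 size 10 10
[[-0.001  0.952  0.306]
 [ 0.002  0.306 -0.952]
 [-1.     0.    -0.002]]
```

>>> carry_out(
  offset=[
    [0,3.45,-1.91],
    [0,3.45,-1.91],
    [0,3.45,-1.91],
    [0,3.45,-1.91],
    [0,3.45,-1.91],
  ],
  delta_rot=[
    [0,0,0],
    [0,0,0],
    [0,0,0],
    [0,0,0],
    [0,0,0],
  ],
  fingers=-1,
  newtons=20,
)

```text
time: 0.52
tool_pos: [0.3421, -0.4973, 0.2306]
tcp_rot: [0.978, 1.341, -0.978]
wrist_force: [-0.1, -0.2, 0.6]
width: 0.299
```

>>> carry_out(
  offset=[
    [0,3.45,-1.91],
    [0,3.45,-1.91],
    [0,3.45,-1.91],
    [0,3.45,-1.91],
    [0,3.45,-1.91],
  ],
  delta_rot=[
    [0,0,0],
    [0,0,0],
    [0,0,0],
    [0,0,0],
    [0,0,0],
  ],
)

```text
time: 0.93
tool_pos: [0.4772, -0.3535, 0.2308]
tcp_rot: [0.978, 1.341, -0.977]
wrist_force: [0.4, 0.2, 0.6]
width: 0.002
```

>>> carry_out(
  offset=[
    [0,3.45,-1.91],
    [0,3.45,-1.91],
    [0,3.45,-1.91],
    [0,3.45,-1.91],
    [0,3.45,-1.91],
  ],
  delta_rot=[
    [0,0,0],
    [0,0,0],
    [0,0,0],
    [0,0,0],
    [0,0,0],
  ],
)

```text
time: 1.35
tool_pos: [0.6122, -0.2098, 0.2307]
tcp_rot: [0.977, 1.341, -0.978]
wrist_force: [0.6, -0.2, 1.0]
width: 0.0
```

>>> carry_out(
  offset=[
    [2.1,0,0],
    [2.1,0,0],
    [2.1,0,0],
    [2.1,0,0],
    [2.1,0,0],
  ],
  delta_rot=[
    [5.9,0,0],
    [5.9,0,0],
    [5.9,0,0],
    [5.9,0,0],
    [5.9,0,0],
  ],
)

```text
time: 1.77
tool_pos: [0.6111, -0.2111, 0.1247]
tcp_rot: [1.361, 1.104, -1.362]
wrist_force: [0.5, -0.0, -0.0]
width: -0.002
```

```bash
python3 - <<'E'
from fit import *
p,d=read_camera("scene");cv2.imwrite("pics/s1.png",cv2.resize(p[110:240,180:400][:,:,::-1],(800,473),interpolation=cv2.INTER_CUBIC))
s=read_state();print(s["tool_pos"],Ro.from_rotvec(s["tcp_rot"]).as_matrix().round(3),s["q"])
H=np.array([.5226,-.1936]);u=np.array([.9795,-.2016]);v=s["tool_pos"][:2]-H;print("along u",v@u,"lat",v@[-u[1],u[0]])
E
```

```text
[ 0.60803341 -0.21001428  0.11938082] [[-0.008  0.977 -0.212]
 [ 0.003 -0.212 -0.977]
 [-1.    -0.009 -0.001]] [-3.71298162e-01  2.98286781e-01  1.77542257e+00  2.18263809e-05
  1.07676743e+00  1.41275462e+00]
along u 0.08699114421067329 lat 0.0011455837274369424
```

View pics/s1.png

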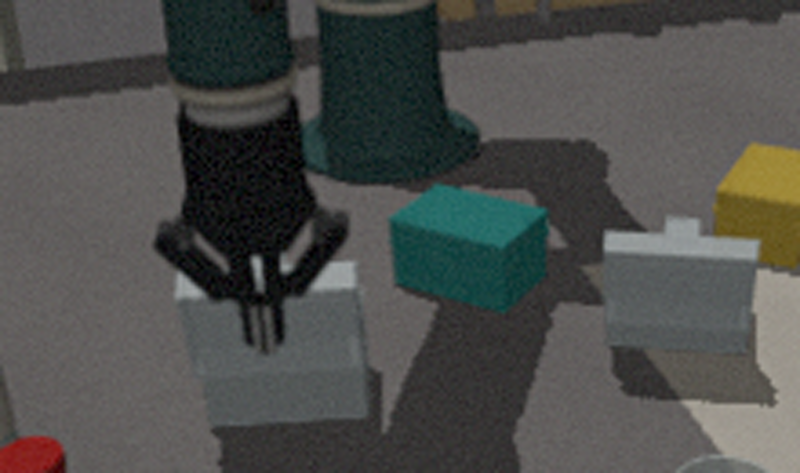

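The crop shows the fingers at (262,350), just behind the tall lid and clear of it. The low lid at (680,290) is untouched. Now the slow push begins.

>>> carry_out(
  offset=[
    [0,-0.6,0],
    [0,-0.6,0],
    [0,-0.6,0],
    [0,-0.6,0],
    [0,-0.6,0],
  ],
  delta_rot=[
    [0,0,0],
    [0,0,0],
    [0,0,0],
    [0,0,0],
    [0,0,0],
  ],
)

```text
time: 2.23
tool_pos: [0.5825, -0.2059, 0.1282]
tcp_rot: [1.358, 1.103, -1.355]
wrist_force: [1.4, 0.4, 0.2]
width: -0.001
```

>>> carry_out(
  offset=[
    [-0.3,-0.5,0],
    [-0.3,-0.5,0],
    [-0.3,-0.5,0],
    [-0.3,-0.5,0],
    [-0.3,-0.5,0],
  ],
  delta_rot=[
    [0,0,0],
    [0,0,0],
    [0,0,0],
    [0,0,0],
    [0,0,0],
  ],
)

```text
time: 2.65
tool_pos: [0.5572, -0.2004, 0.1418]
tcp_rot: [1.358, 1.105, -1.358]
wrist_force: [0.5, 1.1, -0.1]
width: 0.001
```

```bash
cat > chk.py <<'E'
from fit import *
import sys
n,g=sys.argv[1],tuple(map(float,sys.argv[2].split(",")))
u=np.array([np.cos(g[2]),np.sin(g[2])]);H=np.array(g[:2])+u*B[n][1]/2
s=read_state();v=s["tool_pos"][:2]-H;print("t",s["time"],"tcp along",(v@u).round(4),"lat",(v@[-u[1],u[0]]).round(4),"z",s["tool_pos"][2].round(4),"F",s["wrist_force"].round(2))
p,d=read_camera("top");cc=get_calibration("top")
vv,uu=np.mgrid[0:400,0:640];W=world(cc,np.c_[uu.ravel(),vv.ravel()],d.ravel())
np.save("Wl.npy",W)
if len(sys.argv)>3: cv2.imwrite("pics/"+sys.argv[3],cv2.resize(p[180:280,230:430][:,:,::-1],(800,400),interpolation=cv2.INTER_CUBIC))
# lid profile on lateral strips away from the finger
L=(W[:,:2]-H)@np.c_[u,[-u[1],u[0]]];m=(abs(L[:,1])>.028)&(abs(L[:,1])<.055)
for a in np.arange(-.085,.06,.01):
    k=m&(abs(L[:,0]-a)<.005);zz=W[k,2]
    if k.sum()>3: print(int(a*1000),(np.percentile(zz,[10,50,90])*1000).astype(int),end="; ")
print()
E
python3 chk.py tall .4805,-.1849,-.2032,1.885
```

```text
t 2.65 tcp along 0.0353 lat 0.0003 z 0.1418 F [ 0.47  1.06 -0.09]
-85 [ -1 558 603]; -75 [548 552 557]; -65 [542 546 550]; -55 [536 541 544]; -45 [ 78 535 539]; -35 [ 76 530 533]; -25 [ 79 523 529]; -15 [ 76 520 524]; -5 [ 78 515 523]; 4 [157 511 527]; 14 [161 519 530]; 24 [217 526 532]; 34 [239 529 532]; 44 [513 528 532]; 54 [513 524 531];
```

>>> carry_out(
  offset=[
    [-0.1,-0.7,0],
    [-0.1,-0.7,0],
    [0,-0.7,0],
    [0,-0.6,0],
    [0,-0.6,0],
  ],
  delta_rot=[
    [0,0,0],
    [0,0,0],
    [0,0,0],
    [0,0,0],
    [0,0,0],
  ],
)

```text
time: 3.12
tool_pos: [0.5244, -0.1936, 0.143]
tcp_rot: [1.358, 1.106, -1.358]
wrist_force: [0.4, 0.4, -0.9]
width: 0.001
```

>>> carry_out(
  offset=[
    [0.1,-0.6,0],
    [0.1,-0.6,0],
    [0.2,-0.6,0],
    [0.2,-0.6,0],
    [0.3,-0.6,0],
  ],
  delta_rot=[
    [0,0,0],
    [0,0,0],
    [0,0,0],
    [0,0,0],
    [0,0,0],
  ],
)

```text
time: 3.53
tool_pos: [0.4954, -0.1876, 0.1341]
tcp_rot: [1.358, 1.106, -1.358]
wrist_force: [-0.7, -0.5, -0.4]
width: -0.004
```

>>> carry_out(
  offset=[
    [0.3,-0.6,0],
    [0.3,-0.5,0],
    [0.4,-0.4,0],
    [0.4,-0.4,0],
    [0.4,-0.4,0],
  ],
  delta_rot=[
    [0,0,0],
    [0,0,0],
    [0,0,0],
    [0,0,0],
    [0,0,0],
  ],
)

```text
time: 3.95
tool_pos: [0.473, -0.183, 0.1158]
tcp_rot: [1.358, 1.106, -1.358]
wrist_force: [-0.2, -0.4, 0.3]
width: -0.001
```

```bash
python3 chk.py tall .4805,-.1849,-.2032,1.885; python3 - <<'E'
from h import *
p,d=read_camera("scene");cv2.imwrite("pics/s2.png",cv2.resize(p[110:240,180:400][:,:,::-1],(800,473),interpolation=cv2.INTER_CUBIC))
E
```

```text
t 3.95 tcp along -0.0507 lat 0.0004 z 0.1158 F [-0.19 -0.44  0.27]
-85 [ 13 475 500]; -75 [115 490 504]; -65 [115 498 506]; -55 [193 502 506]; -45 [216 502 506]; -35 [491 500 506]; -25 [480 496 504]; -15 [105 491 500]; -5 [102 465 490]; 4 [ 99 100 102]; 24 [-2 -2  1]; 34 [-4 -2  0]; 44 [-2  0  2]; 54 [-3 -1  1];
```

View pics/s2.png

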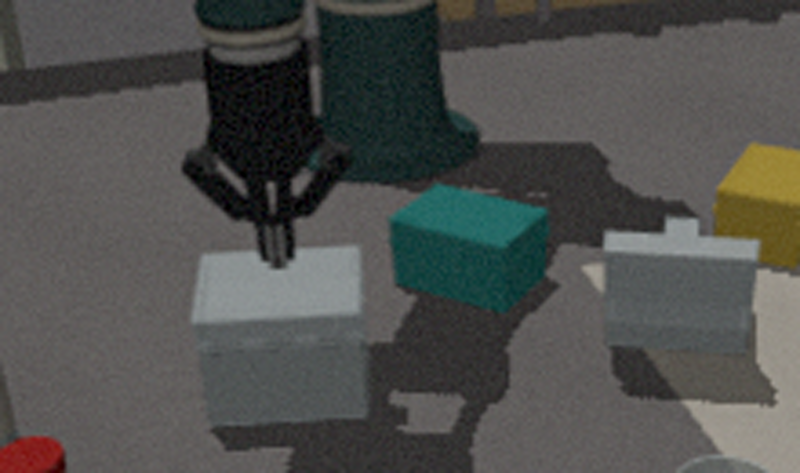

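The tall lid is over and nearly down; the crop shows it closed above the base at (275,285). The base corners, (210,422) and (367,412), haven't moved. I'll move to the front edge and press.

>>> carry_out(
  offset=[
    [-0.4,-0.4,0],
    [0,-0.6,0],
    [0,-0.6,0],
    [0,-0.6,0],
    [0,0,0],
  ],
  delta_rot=[
    [0,0,0],
    [0,0,0],
    [0,0,0],
    [0,0,0],
    [0,0,0],
  ],
)

```text
time: 4.47
tool_pos: [0.4505, -0.1782, 0.1202]
tcp_rot: [1.358, 1.106, -1.359]
wrist_force: [-0.3, 0.0, -0.0]
width: -0.004
```

>>> carry_out(
  offset=[
    [0.3,0,0],
    [0.3,0,0],
    [0.3,0,0],
    [0.2,0,0],
    [0.1,0,0],
  ],
  delta_rot=[
    [0,0,0],
    [0,0,0],
    [0,0,0],
    [0,0,0],
    [0,0,0],
  ],
)

```text
time: 4.88
tool_pos: [0.4517, -0.1785, 0.1079]
tcp_rot: [1.358, 1.107, -1.359]
wrist_force: [-1.7, 1.2, 5.6]
width: 0.001
```

>>> carry_out(
  offset=[
    [0.1,0,0],
    [0,0,0],
    [0.1,0,0],
    [0,0,0],
    [0,0,0],
  ],
  delta_rot=[
    [0,0,0],
    [0,0,0],
    [0,0,0],
    [0,0,0],
    [0,0,0],
  ],
)

```text
time: 5.3
tool_pos: [0.4515, -0.1785, 0.1064]
tcp_rot: [1.358, 1.107, -1.359]
wrist_force: [-3.0, 0.7, 4.0]
width: -0.001
```

>>> carry_out(
  offset=[
    [0.1,-0.1,0],
    [0.1,-0.1,0],
    [0.1,0,0],
    [0,0,0],
    [0,0,0],
  ],
  delta_rot=[
    [0,0,0],
    [0,0,0],
    [0,0,0],
    [0,0,0],
    [0,0,0],
  ],
)

```text
time: 5.72
tool_pos: [0.4499, -0.1782, 0.1029]
tcp_rot: [1.358, 1.106, -1.358]
wrist_force: [-0.4, 0.1, 0.1]
width: 0.001
```

>>> carry_out(
  offset=[
    [0.1,0,0],
    [0.1,0,0],
    [0,0,0],
    [0,0,0],
    [0,0,0],
  ],
  delta_rot=[
    [0,0,0],
    [0,0,0],
    [0,0,0],
    [0,0,0],
    [0,0,0],
  ],
)

```text
time: 6.13
tool_pos: [0.4501, -0.1783, 0.1019]
tcp_rot: [1.358, 1.106, -1.358]
wrist_force: [-3.9, 0.7, 5.9]
width: 0.001
```

>>> carry_out(
  offset=[
    [0.1,-0.1,0],
    [0,0,0],
    [0,0,0],
    [-0.3,0,0],
    [-2,0,0],
  ],
  delta_rot=[
    [0,0,0],
    [0,0,0],
    [0,0,0],
    [0,0,0],
    [0,0,0],
  ],
)

```text
time: 6.55
tool_pos: [0.4464, -0.1768, 0.1203]
tcp_rot: [1.357, 1.112, -1.362]
wrist_force: [-0.6, 1.0, -0.4]
width: -0.0
```

>>> carry_out(
  offset=[
    [-2,0,0],
    [-2,0,0],
    [-3,0,0],
    [-3,0,0],
    [0,0,0],
  ],
  delta_rot=[
    [0,0,0],
    [0,0,0],
    [0,0,0],
    [0,0,0],
    [0,0,0],
  ],
)

```text
time: 6.97
tool_pos: [0.4526, -0.1797, 0.2299]
tcp_rot: [1.36, 1.095, -1.351]
wrist_force: [1.4, -0.2, 1.7]
width: -0.0
```

```bash
cat > shut.py <<'E'
from fit import *
import sys
vv,uu=np.mgrid[0:400,0:640]
def cl(cam,c):
    out=[]
    for _ in range(3):
        p,d=read_camera(cam);W=world(get_calibration(cam),np.c_[uu.ravel(),vv.ravel()],d.ravel());out.append(W)
    return cloud(np.median(out,0),c),p
print(read_state()["time"],read_state()["tool_pos"])
for n,c in(("tall",(.4805,-.1849,-.2032,.02)),("low",(.4823,.1482,-.4463,float(sys.argv[1])))):
    cx=np.array(c[:2])+([.02,0] if c[3]>1 else [0,0])
    for cam in("scene","top"):
        P,p=cl(cam,cx);hb,D,Wd,hl=B[n]
        x,m=fit(P,*B[n],c);print(n,cam,len(P),x.round(4),m.round(4))
        u=np.array([np.cos(c[2]),np.sin(c[2])]);L=(P[:,:2]-c[:2])@np.c_[u,[-u[1],u[0]]]
        k=(abs(L[:,0])<D/2-.006)&(abs(L[:,1])<Wd/2-.006)&(abs(P[:,2]-hb-hl)<.012)
        if c[3]<1 and k.sum()>20:
            q=np.polyfit(L[k,0],P[k,2],1);print("  top face n",k.sum(),"slope(lid angle)",-q[0].round(4),"z mid",q[1].round(4))
        if cam=="scene":cv2.imwrite("pics/"+sys.argv[2],cv2.resize(p[110:240,180:400][:,:,::-1],(800,473),interpolation=cv2.INTER_CUBIC))
E
python3 shut.py 1.86 s3.png
```

```text
6.9667 [ 0.45258269 -0.17965627  0.22992817]
tall scene 1916 [ 0.4799 -0.1854 -0.2043  0.0037] 0.0007
  top face n 530 slope(lid angle) 0.0043 z mid 0.1021
tall top 471 [ 0.4801 -0.1866 -0.2112  0.0213] 0.0005
  top face n 210 slope(lid angle) -0.0 z mid 0.102
low scene 1246 [ 0.4822  0.15   -0.448   1.8835] 0.0007
low top 1860 [ 0.483   0.1475 -0.4485  1.8171] 0.0023
```

The tall box is shut: lid angle is about 0.004 rad, the top is at 102 mm, and the box moved less than 1 mm. Now the low box.

>>> carry_out(
  offset=[
    [0,0.88,-2.97],
    [0,0.88,-2.97],
    [0,0.88,-2.97],
    [0,0.88,-2.97],
    [0,0.88,-2.97],
  ],
  delta_rot=[
    [0,0,0],
    [0,0,0],
    [0,0,0],
    [0,0,0],
    [0,0,0],
  ],
)

```text
time: 7.98
tool_pos: [0.5227, -0.0403, 0.2233]
tcp_rot: [1.358, 1.105, -1.358]
wrist_force: [0.1, 1.2, 0.1]
width: -0.001
```

>>> carry_out(
  offset=[
    [0,0.88,-2.97],
    [0,0.88,-2.97],
    [0,0.88,-2.97],
    [0,0.88,-2.97],
    [0,0.88,-2.97],
  ],
  delta_rot=[
    [0,0,0],
    [0,0,0],
    [0,0,0],
    [0,0,0],
    [0,0,0],
  ],
)

```text
time: 8.4
tool_pos: [0.5958, 0.0965, 0.2231]
tcp_rot: [1.358, 1.106, -1.358]
wrist_force: [0.1, 0.8, 0.2]
width: 0.005
```

>>> carry_out(
  offset=[
    [0,0,0],
    [0,0,0],
    [0,0,0],
    [0,0,0],
    [0,0,0],
  ],
  delta_rot=[
    [2.8,0,0],
    [2.8,0,0],
    [2.8,0,0],
    [2.8,0,0],
    [2.8,0,0],
  ],
)

```text
time: 8.82
tool_pos: [0.5953, 0.0953, 0.2229]
tcp_rot: [1.532, 0.962, -1.533]
wrist_force: [0.1, -0.2, 0.1]
width: 0.002
```

>>> carry_out(
  offset=[
    [2.5,0,0],
    [2.5,0,0],
    [2.5,0,0],
    [2.5,0,0],
    [2.4,0,0],
  ],
  delta_rot=[
    [0,0,0],
    [0,0,0],
    [0,0,0],
    [0,0,0],
    [0,0,0],
  ],
)

```text
time: 9.23
tool_pos: [0.5951, 0.095, 0.0979]
tcp_rot: [1.531, 0.963, -1.532]
wrist_force: [1.3, -0.4, 0.0]
width: -0.001
```

>>> carry_out(
  offset=[
    [0,0,0],
    [0,0,0],
    [0,-0.2,0],
    [0,-0.3,0],
    [0,-0.5,0],
  ],
  delta_rot=[
    [0,0,0],
    [0,0,0],
    [0,0,0],
    [0,0,0],
    [0,0,0],
  ],
)

```text
time: 9.65
tool_pos: [0.588, 0.0996, 0.1016]
tcp_rot: [1.534, 0.961, -1.528]
wrist_force: [0.4, 0.5, 0.8]
width: -0.001
```

```bash
python3 - <<'E'
from h import *
s=read_state();H=np.array([.5193,.1313]);u=np.array([.9017,-.4323]);v=s["tool_pos"][:2]-H
print(s["tool_pos"],"along",v@u,"lat",v@[-u[1],u[0]],s["wrist_force"],Ro.from_rotvec(s["tcp_rot"]).as_matrix()[:,1])
p,d=read_camera("scene");cv2.imwrite("pics/s4.png",cv2.resize(p[110:240,250:470][:,:,::-1],(800,473),interpolation=cv2.INTER_CUBIC))
E
```

```text
[0.58799462 0.09958718 0.10164516] along 0.07565139223698342 lat 0.0011012345908838984 [0.39343756 0.52800102 0.76082045] [ 0.90101944 -0.43376482  0.00347113]
```

View pics/s4.png

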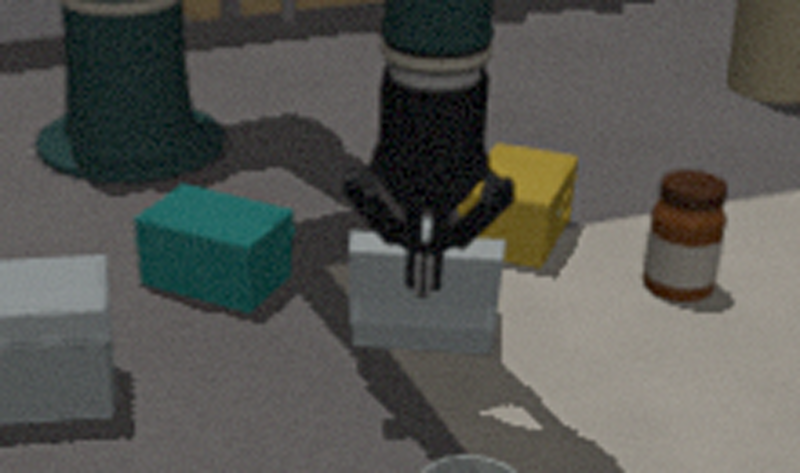

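The crop shows the fingers at (425,290), just behind the low lid and centred. The low base is at its place, and the tall box on the left is shut. Pushing.

>>> carry_out(
  offset=[
    [0,-0.6,0],
    [0,-0.6,0],
    [0,-0.6,0],
    [0,-0.6,0],
    [0,-0.6,0],
  ],
  delta_rot=[
    [0,0,0],
    [0,0,0],
    [0,0,0],
    [0,0,0],
    [0,0,0],
  ],
)

```text
time: 10.12
tool_pos: [0.5588, 0.1127, 0.0995]
tcp_rot: [1.532, 0.962, -1.531]
wrist_force: [0.1, -1.0, 0.8]
width: 0.0
```

>>> carry_out(
  offset=[
    [-0.2,-0.5,0],
    [-0.2,-0.5,0],
    [-0.2,-0.5,0],
    [-0.2,-0.5,0],
    [-0.1,-0.5,0],
  ],
  delta_rot=[
    [0,0,0],
    [0,0,0],
    [0,0,0],
    [0,0,0],
    [0,0,0],
  ],
)

```text
time: 10.53
tool_pos: [0.5365, 0.1235, 0.1087]
tcp_rot: [1.532, 0.962, -1.531]
wrist_force: [0.5, -0.3, -0.8]
width: 0.0
```

>>> carry_out(
  offset=[
    [-0.1,-0.6,0],
    [0,-0.6,0],
    [0,-0.6,0],
    [0,-0.6,0],
    [0,-0.6,0],
  ],
  delta_rot=[
    [0,0,0],
    [0,0,0],
    [0,0,0],
    [0,0,0],
    [0,0,0],
  ],
)

```text
time: 10.95
tool_pos: [0.509, 0.1364, 0.1092]
tcp_rot: [1.531, 0.963, -1.532]
wrist_force: [1.0, -0.2, -0.6]
width: 0.006
```

>>> carry_out(
  offset=[
    [0.1,-0.6,0],
    [0.1,-0.6,0],
    [0.2,-0.6,0],
    [0.3,-0.6,0],
    [0.4,-0.6,0],
  ],
  delta_rot=[
    [0,0,0],
    [0,0,0],
    [0,0,0],
    [0,0,0],
    [0,0,0],
  ],
)

```text
time: 11.37
tool_pos: [0.4823, 0.1495, 0.0981]
tcp_rot: [1.532, 0.963, -1.531]
wrist_force: [0.2, 0.3, 0.2]
width: -0.001
```

>>> carry_out(
  offset=[
    [0.3,-0.4,0],
    [0.3,-0.3,0],
    [0.3,-0.3,0],
    [0.3,-0.3,0],
    [0.3,-0.2,0],
  ],
  delta_rot=[
    [0,0,0],
    [0,0,0],
    [0,0,0],
    [0,0,0],
    [0,0,0],
  ],
)

```text
time: 11.78
tool_pos: [0.4689, 0.1558, 0.0829]
tcp_rot: [1.531, 0.963, -1.531]
wrist_force: [-0.4, -0.9, -0.7]
width: -0.002
```

```bash
python3 - <<'E'
from h import *
s=read_state();H=np.array([.5193,.1313]);u=np.array([.9017,-.4323]);v=s["tool_pos"][:2]-H
print(s["tool_pos"],"along",v@u,"lat",v@[-u[1],u[0]],s["wrist_force"])
p,d=read_camera("scene");cv2.imwrite("pics/s5.png",cv2.resize(p[110:240,250:470][:,:,::-1],(800,473),interpolation=cv2.INTER_CUBIC))
E
```

```text
[0.46889099 0.15582585 0.08291918] along -0.05605632607822306 lat 0.0003231476179389534 [-0.39321692 -0.864516   -0.71353213]
```

View pics/s5.png

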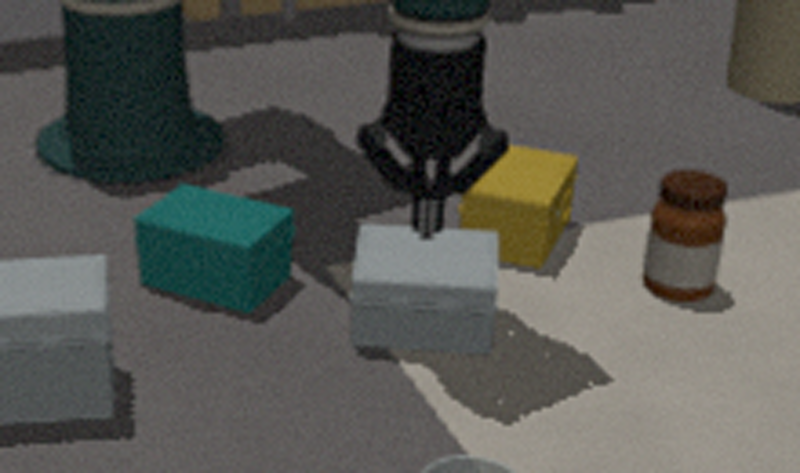

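The low lid is over and resting ajar (crop 425,265), and the base hasn't moved. I'll move to the front edge and press.

>>> carry_out(
  offset=[
    [-0.3,-0.3,0],
    [0,-0.5,0],
    [0,-0.5,0],
    [0.3,0,0],
    [0.2,0,0],
  ],
  delta_rot=[
    [0,0,0],
    [0,0,0],
    [0,0,0],
    [0,0,0],
    [0,0,0],
  ],
)

```text
time: 12.25
tool_pos: [0.4573, 0.1615, 0.0813]
tcp_rot: [1.531, 0.963, -1.531]
wrist_force: [-0.7, -0.5, -0.1]
width: -0.002
```

>>> carry_out(
  offset=[
    [0.2,0,0],
    [0.1,0,0],
    [0.1,0,0],
    [0.1,0,0],
    [0,0,0],
  ],
  delta_rot=[
    [0,0,0],
    [0,0,0],
    [0,0,0],
    [0,0,0],
    [0,0,0],
  ],
)

```text
time: 12.67
tool_pos: [0.4574, 0.1613, 0.0762]
tcp_rot: [1.531, 0.963, -1.532]
wrist_force: [-0.6, -0.4, -0.1]
width: -0.001
```

>>> carry_out(
  offset=[
    [0.1,0,0],
    [0.1,-0.1,0],
    [0.1,0,0],
    [0,0,0],
    [0,0,0],
  ],
  delta_rot=[
    [0,0,0],
    [0,0,0],
    [0,0,0],
    [0,0,0],
    [0,0,0],
  ],
)

```text
time: 13.08
tool_pos: [0.4567, 0.1618, 0.0736]
tcp_rot: [1.532, 0.962, -1.531]
wrist_force: [-1.1, -0.3, 3.8]
width: -0.001
```

>>> carry_out(
  offset=[
    [0.1,-0.1,0],
    [0.1,0,0],
    [0,0,0],
    [0,0,0],
    [0,0,0],
  ],
  delta_rot=[
    [0,0,0],
    [0,0,0],
    [0,0,0],
    [0,0,0],
    [0,0,0],
  ],
)

```text
time: 13.5
tool_pos: [0.4554, 0.1622, 0.0709]
tcp_rot: [1.531, 0.963, -1.532]
wrist_force: [0.7, -0.6, -0.1]
width: 0.001
```

Same pattern as before: the force dropped after 4 N, so the catch snapped. I'll press once more to confirm it's solid, then lift clear.

>>> carry_out(
  offset=[
    [0.1,0,0],
    [0.1,0,0],
    [0,0,0],
    [0,0,0],
    [0,0,0],
  ],
  delta_rot=[
    [0,0,0],
    [0,0,0],
    [0,0,0],
    [0,0,0],
    [0,0,0],
  ],
)

```text
time: 13.92
tool_pos: [0.4557, 0.1623, 0.0699]
tcp_rot: [1.531, 0.963, -1.531]
wrist_force: [-2.6, -0.3, 6.5]
width: 0.001
```

>>> carry_out(
  offset=[
    [0.1,-0.1,0],
    [0,0,0],
    [-0.3,0,0],
    [-1,0,0],
    [-2,0,0],
  ],
  delta_rot=[
    [0,0,0],
    [0,0,0],
    [0,0,0],
    [0,0,0],
    [0,0,0],
  ],
)

```text
time: 14.33
tool_pos: [0.4524, 0.162, 0.0995]
tcp_rot: [1.527, 0.964, -1.537]
wrist_force: [-0.2, 0.9, 0.9]
width: -0.001
```

>>> carry_out(
  offset=[
    [-3,0,0],
    [-3,0,0],
    [-3,0,0],
    [-3,0,0],
    [0,0,0],
  ],
  delta_rot=[
    [0,0,0],
    [0,0,0],
    [0,0,0],
    [0,0,0],
    [0,0,0],
  ],
)

```text
time: 14.75
tool_pos: [0.4587, 0.164, 0.229]
tcp_rot: [1.541, 0.959, -1.52]
wrist_force: [1.1, -0.1, 0.1]
width: 0.002
```

```bash
python3 shut.py 0.03 s6.png
```

```text
14.75 [0.45872838 0.16399667 0.22901729]
tall scene 1923 [ 0.4799 -0.1855 -0.2057  0.0038] 0.0006
  top face n 527 slope(lid angle) 0.0061 z mid 0.1021
tall top 1414 [ 0.4796 -0.1865 -0.2105  0.0202] 0.0006
  top face n 959 slope(lid angle) -0.0008 z mid 0.102
low scene 1149 [ 0.4817  0.1502 -0.4493  0.0114] 0.0007
  top face n 381 slope(lid angle) 0.006 z mid 0.0702
low top 660 [ 0.4832  0.1481 -0.4584  0.0279] 0.0007
  top face n 449 slope(lid angle) 0.0093 z mid 0.0702
```

View pics/s6.png

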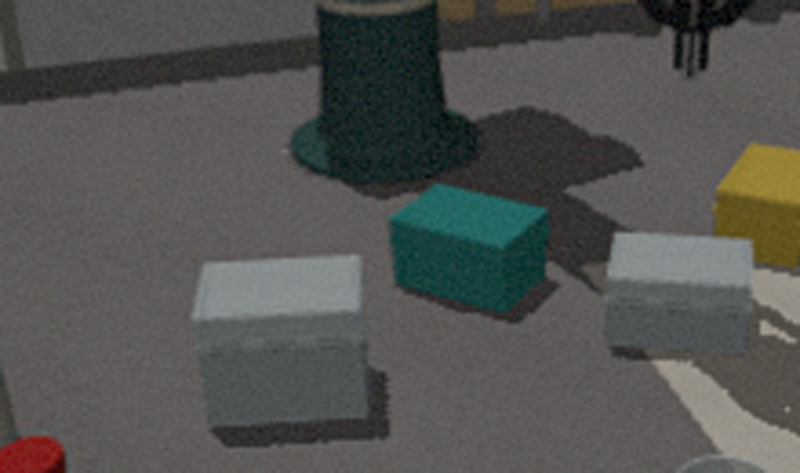

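Both boxes are shut with flat tops, and nothing else has moved. Handing in.

```bash
python3 -c "
from workcell import *
print(finish_job())"
```

```text
the job is handed in; nothing more can be done
None
```

Both pipette-tip boxes are shut and the job is handed in, at about 15 s of the 42 s allowed. I did the tall box first, then the low one. For each, I pushed the lid over from behind with the closed fingertips and pressed its front edge. At about 4 to 6 N the force dropped away, which I took as the catch snapping; a second press of about 6 N met a solid stop. I then lifted the arm clear.

Last checks, from the depth cameras:

| Box | Lid angle from top-face slope (rad) | Top height | Pose change, scene camera |
|---|---|---|---|
| Tall | 0.006 and −0.001 (scene and top camera) | 102 mm | under 1 mm |
| Low | 0.006 and 0.009 (scene and top camera) | 70 mm | under 1 mm |

- **Disagreement:** a rougher whole-box fit from the top camera gave 0.020 rad for the tall lid and 0.028 for the low one. That is at or over the 0.02 limit. The scene-camera fits (0.004 and 0.011), the slopes and the top heights all read shut.
- **Sideways force:** during the presses the fingertips read up to about 4 N sideways. The boxes showed no measurable shift.
- **Other objects:** the coloured boxes and the nearby things in view stood as before in the last picture. I did not measure the beaker, jar, pot or flask again, but the arm stayed well clear of them.

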